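# Press a flow-cell cover home in the trigger clamp

### The job

Close the flow-cell cartridge in the bench clamp: take it by its two ends, stand it in the cradle between the jaws and let go; squeeze the clamp's trigger, stroke by stroke, until the cover is fully home and the trigger goes solid with the jaws bearing firmly on it, but gently, for the window cracks if the clamp is forced. Then press the release tab right down so that the jaw springs all the way back, and leave the closed cartridge standing free in the cradle. Only the clamp may push the cover on, and the things lying around stay where they are.

Things in the scene. Friction and masses are not known exactly. Their poses are not given: they have to be found in the camera images.
- clamp: Trigger bar clamp fixed to the bench: base plate 84 mm wide, 10 thick, y = -112 to 220 mm. y runs along the bar: moving jaw (-y), fixed jaw (y = 7 to 18, z 51 to 95), black upright grip (y = 54 to 73.5, 26 wide, top z = 153), trigger, release tab (y = 185). x across, z up; origin on the bench, mid-width, 7 mm before the fixed jaw.
- cradle (a point): Middle of the cradle floor (two rails), at (0, -27, 50) mm of the clamp, where the cartridge goes, faces toward the jaws, either way round. Open jaw gap there 42 to 48 mm; jaws 44 wide, tops at z = 95. Low end lips with flared tops (to z = 59 mm) stand at x = +-29 mm, so the 52 mm long cartridge has 3 mm to spare at each end.
- anvil_face (a point): Centre of the steel anvil's pressing face on the fixed jaw, 38 x 38 mm, 73 mm above the bench, facing -y; its screw has been set anywhere from y = 0 to -6 mm of the clamp and does not move.
- jaw_pad: Rubber pad, 38 x 38 x 6 mm, on the moving jaw; it gives about 1 mm per 30 N. Origin: its centre, 73 mm above the bench; its pressing face is 3 mm to the +y side (clamp frame).
- clamp_bar (a joint): Travel of the toothed bar with the moving jaw toward the fixed jaw, m: 0 = fully open (pad face at y = -48 mm of the clamp), at most 0.034. Each full stroke walks it on one 5 mm tooth (from about 0.23 rad), where a pawl holds it; a shorter one slips back. Jaws tight: a firm squeeze no longer gains a tooth, wherever in the stroke. A 7 N spring returns it to 0 while the release tab is down.
- trigger (a joint): Trigger angle, rad: 0 at rest (sprung outward), 0.29 fully squeezed. Hinge along clamp x at (0, 93, 62) mm; its top moves to -y, toward the grip, about 22 mm at the pad 75 mm above the hinge. Force at the pad: 7 to 15 N walks the free jaw, 15 to 20 N pushes the cover on; 20 N then bears on the closed cartridge with about 25 N, 30 N with about 42 N. Slammed, more. Over 60 N there cracks it.
- trigger_pad (a point): Where to squeeze: middle of the trigger's outer (+y) face, 137 mm above the bench, 20 mm wide; about 54 mm from grip_back at rest, 32 mm fully squeezed. The trigger moves, the grip does not. The lever's top is at z = 157 mm.
- grip_back (a point): Middle of the fixed grip's face toward the jaws (-y), at (0, 54, 137) mm of the clamp: counter-hold when grip and trigger are squeezed between two fingers from above.
- tab_top (a point): Middle of the top of the release tab, black, ribbed, 28 x 24 mm, 83 mm above the bench at (0, 185) mm of the clamp; it is pressed straight down. The trigger stands 65 mm nearer the jaws.
- release_tab (a joint): How far the release tab is down, m: 0 up, 0.009 at its stop; sprung, 6 N at first, 12 to 16 N toward its stop. It twitches 2 to 3 mm as teeth pass. More than 7 mm frees the bar.
- cartridge: Flow-cell cartridge standing on edge: white body 52 (x) x 12 (y) x 40 (z) mm with two 8 mm ports on its upper edge and, on its -y side, an aluminium cover 52 x 10 x 40 mm with a window, started on four dowels. Origin: underside centre of the white body. With the cover d mm open it is 22 + d over the faces, middle at y = -5 - d/2. About 0.25 kg. Take it by the ends, not across the faces.
- cover (a joint): How far the cover is pushed on, m: 0 = 8 mm open, 0.008 = fully home against the body. Stiff press fit (about 20 N); it stays where it is left. Starts between 0 and 0.003.
- hex_key: Bystander: small bent hex key lying on the bench, 30 x 74 x 8 mm. Leave alone.
- pen: Bystander: marker pen lying on the bench, 135 mm long, 16 mm thick. Leave alone.
- tape: Bystander: roll of tape lying flat, 100 mm wide, 25 mm high. Leave alone.

How it is judged:
On the way, in this order (a step that is already met when the one before it is completed fails the run):
1. the cartridge stands in the cradle between the jaws, let go (x of cartridge in the frame of clamp between -0.005 and 0.005 m and y of cartridge in the frame of clamp between -0.045 and -0.003 m and z of cartridge in the frame of clamp between 0.047 and 0.053 m and angle between cartridge's own z axis and vertical below 0.06 rad and angle between the y axis of cartridge and the y axis of clamp, either way round below 0.12 rad and contact force between the fingers and cartridge below 0.2 N and value of joint cover below 0.0065 m), for 0.2 s.
2. the trigger has walked the jaw on until the cover is home and the jaw bears on it (value of joint cover above 0.007 m and contact force between jaw_pad and cartridge above 20 N and value of joint trigger above 0.02 rad), for 0.2 s.
At the end, for the whole second after the job is handed in: The closed cartridge (cover home within 1 mm) stands upright on the cradle rails between the jaws (within 5 mm across, 3 mm in height, square to the jaws within 0.12 rad), the jaw is back at its open stop within 2 mm, trigger and release tab are up, and all is at rest (x of cartridge in the frame of clamp between -0.005 and 0.005 m and y of cartridge in the frame of clamp between -0.045 and -0.003 m and z of cartridge in the frame of clamp between 0.047 and 0.053 m and angle between cartridge's own z axis and vertical below 0.06 rad and angle between the y axis of cartridge and the y axis of clamp, either way round below 0.12 rad and value of joint cover above 0.007 m and value of joint clamp_bar below 0.002 m and value of joint trigger below 0.02 rad and value of joint release_tab below 0.001 m and linear speed of cartridge below 0.01 m/s); the robot touches nothing.
It fails at once if the moving jaw presses on the cartridge with more than 60 N (contact force between jaw_pad and cartridge above 60 N).
It fails at once if the cover is pushed on outside the clamp (value of joint cover above 0.005 m and distance between cartridge and cradle above 0.035 m).
It fails at once if a bystander is shifted by more than 20 mm (distance of any of hex_key, pen, tape from where it was at the start of the episode above 0.02 m).
It also fails if it takes over 72 s, if anything falls off the work surface, if the arm or the gripper's body presses on something with over 40 N, if the wrist force passes 120 N, or if a joint passes its speed limit or range.

### The arm

A 7-joint arm with a two-finger parallel gripper is mounted at the origin on a cart in front of the work surface, level with it; the furniture and walls round the work are solid. World frame = base frame: x ahead of the robot, y to its left, z up, the work surface at z = 0. Lengths are in m, angles in rad, forces in N, time in s.
With the tool pointing down it reaches from about 0.425 to 0.95 m from the base axis. Payload 4.7 kg.
Tool frame: the origin (TCP) lies on the centre line of the jaws, within the pads' length; the fingertips stand robot.nose_length ahead of it and the grasp point (between the pads) lies 8 mm behind it (robot.nose_length is the distance from the TCP to the fingertips, in m); z points along the fingers, y is the line along which they close (so a half turn about z gives the same grasp; the last joint's range is limited). The gripper opens to 85 mm and grips with 20 to 120 N. Pads are 22 mm wide; open, the fingers measure 114 mm over their backs; the gripper's body (76 mm by 85 mm) begins 54 mm behind the grasp point. The pads swing forward as they close: fully open they stand 13 mm farther back than shut.
Start: joints at [-1.259, 0.469, -0.049, 1.532, 0.024, 1.141, -0.082], TCP at [0.226, 0.636, 0.242] pointing down, gripper open.
Joint ranges: [-2.59, 2.59], [-0.33, 1.99], [-1.39, 1.29], [0.1, 2.45], [-1.04, 4.18], [0.21, 1.99], [-2.66, 2.66]. Speed limits (rad/s): [2.57, 2.57, 3.14, 3.14, 3.14, 3.14, 3.14].

### API

Orientations are given as [roll, pitch, yaw] about the fixed x, y, z axes, in that order (R = Rz(yaw) Ry(pitch) Rx(roll)).
In Python, from plant import robot gives the robot as it stands. Calls block until the motion is done:
- robot.goto(position, orientation): joint-space move of the TCP to a pose.
- robot.move_straight(position, vel=0.15, attitude=None, contact_N=None): straight line of the TCP; attitude=None keeps the orientation; vel is the mean speed in m/s. With contact_N (N) it stops when the force on the tool has changed by that much, and returns True; else False.
- robot.move_joints(angles): joint-space move.
- robot.grip(opening, strength=None): opening from 0.0 (shut) to 1.0 (fully open); strength is the grip in N (None keeps the last); returns when the fingers have stopped.
- robot.sleep(seconds).
- robot.inverse_kinematics(position, orientation): joint angles nearest the present ones, or None.
- robot.sense(): the state.
- robot.grab_frame(name): name is "scene" or "top" or "wrist"; returns a dict with "image" (384x512x3 uint8, red, green, blue), "range_z" (384x512 float32, m along the optical axis (not along the pixel's ray), 0 where there is no reading), "fx", "fy", "cx", "cy" (pixels), "R" (3x3) and "t" (3): a world point X has camera coordinates R X + t. Camera axes: x right, y down, z forward; pixel columns grow to the right and rows downward; lengths in m; the calibration is good to about 2 mm. A picture is of the moment at which its call begins.
A pose or a line that the arm cannot do raises robot.IKError and nothing moves.
- robot.close_job(): hands the job in; it is judged then, once.
The state is a dict: "t": time; "joint_pos": joint angles; "joint_velocities": joint speeds; "effort": joint torques, N m; "tcp_pos": TCP position; "tcp_rot": TCP orientation; "wrist_force": force on the tool from outside, world axes, zero at the start; "torque": the same for the moment, N m; "opening": opening from 0.0 (shut) to 1.0 (fully open); "gripper_force": force on a finger pad.
Only numpy, scipy, OpenCV 4.12 (cv2) and the standard library are available. Lean on these libraries where they do the work, as an engineer would, in place of code of your own. Each camera call takes 0.05 s, during which the arm holds its last target. There are 200 camera calls.

## Working session

There is one attempt and no reset: what is moved stays moved. The work goes in short steps, each a Python script; the robot and the scene stay as the last script left them, time stands still between calls to the robot, and variables do not carry over. Pictures are saved under pics/ and viewed, at most 10 in all, crops included, and the job is handed in when it is done.

```bash
ls; mkdir -p pics
python3 - <<'E'
from plant import robot
import cv2,numpy as np,pickle
print(robot.nose_length, robot.sense())
F={}
for n in("scene","top","wrist"):
    f=robot.grab_frame(n);F[n]=f
    print(n,f["fx"],f["cx"],f["cy"],f["R"].round(3).tolist(),f["t"].round(3).tolist())
pickle.dump(F,open("f0.pkl","wb"))
cv2.imwrite("pics/a.png",cv2.resize(F["top"]["image"][:,:,::-1],(800,600)))
cv2.imwrite("pics/b.png",np.hstack([F[n]["image"][:,:,::-1] for n in("scene","wrist")])[:, :] if 0 else cv2.resize(F["scene"]["image"][:,:,::-1],(800,600)))
E
```

```text
pics
0.011 {'t': 0.0, 'joint_pos': array([-1.25889854,  0.46945853, -0.04861151,  1.5337013 ,  0.02410038,
        1.1410295 , -0.0823356 ]), 'joint_velocities': array([-0.00055486,  0.00048044,  0.00010133,  0.00015684,  0.00056354,
       -0.00011016,  0.00065891]), 'effort': array([ 9.82521669e-04, -5.10318160e+01, -4.60236927e-02, -2.37697846e+01,
        1.07225191e-02,  7.71277933e-03,  2.80237794e-05]), 'tcp_pos': array([0.22539954, 0.63564287, 0.24124682]), 'tcp_rot': array([-3.13958291e+00,  6.85698830e-05,  2.80080607e+00]), 'wrist_force': array([0.06582893, 0.66412628, 0.23815113]), 'torque': array([-0.03183575,  0.00540911,  0.02090507]), 'gripper_force': 0.0, 'opening': 1.0002718670173274}
scene 436.7205342300748 258.7981492001182 186.99061594496598 [[0.744, -0.668, 0.012], [-0.298, -0.348, -0.889], [0.598, 0.657, -0.458]] [-0.258, 0.311, 0.869]
top 449.276521131328 255.15346186557886 195.3270211524724 [[-0.028, -0.999, -0.017], [-0.985, 0.031, -0.172], [0.173, 0.012, -0.985]] [0.167, 0.513, 1.523]
wrist 317.28132277763854 251.35345148990285 195.58952625856065 [[0.333, 0.943, -0.002], [0.904, -0.319, 0.284], [0.268, -0.096, -0.959]] [-0.675, -0.038, 0.38]
```

View pics/a.png

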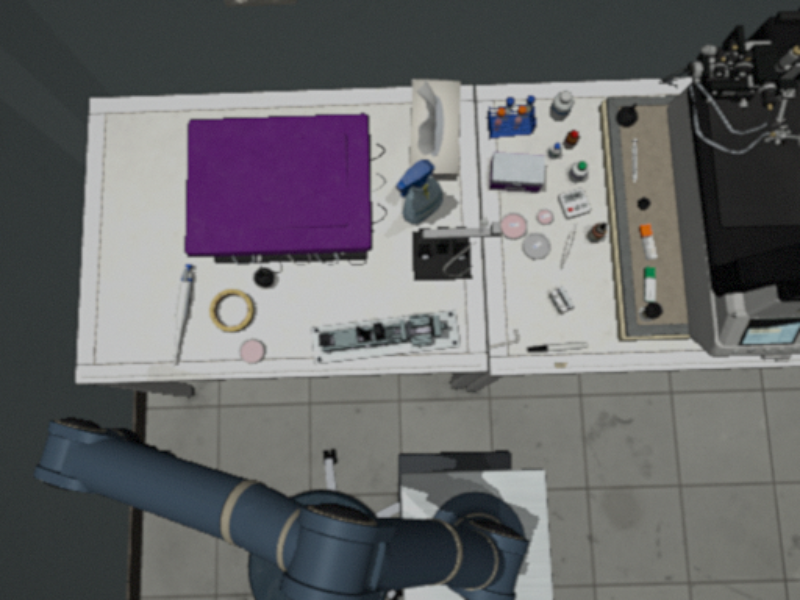

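View pics/b.png

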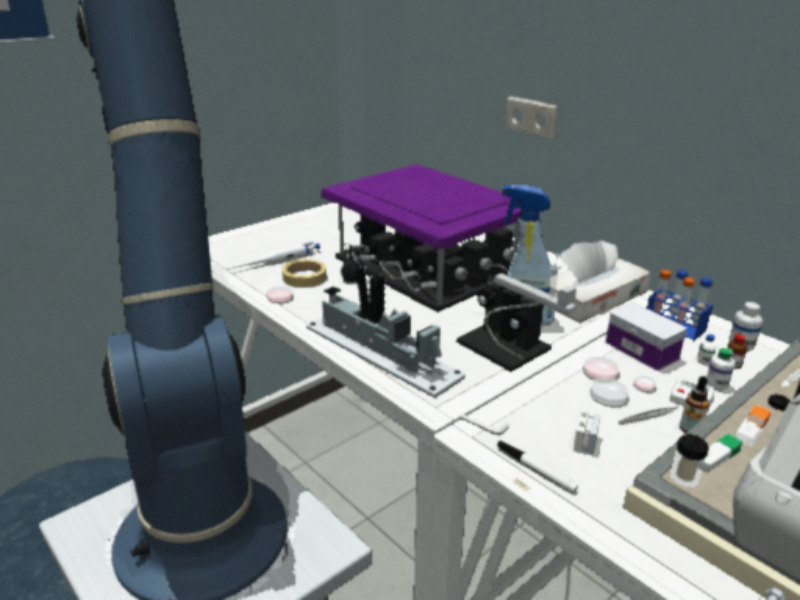

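Top view (800x600 scale): the clamp plate spans about (312,345)–(460,330), tab on the left and jaws on the right, so clamp +y is roughly world +y. The cartridge is near (561,300), between the hex key (505,340), the knife and tweezers. I'll get a coarse fix from depth.

```bash
cat > h.py <<'E'
import numpy as np,cv2
def world(f):
    v,u=np.indices(f["range_z"].shape); z=f["range_z"]
    c=np.stack([(u-f["cx"])/f["fx"]*z,(v-f["cy"])/f["fy"]*z,z],-1)
    return (c-f["t"])@f["R"]
def ray(f,u,v,z):
    d=f["R"].T@np.array([(u-f["cx"])/f["fx"],(v-f["cy"])/f["fy"],1]); o=-f["R"].T@f["t"]
    return o+d*(z-o[2])/d[2]
E
python3 - <<'E'
import pickle; from h import *
F=pickle.load(open("f0.pkl","rb"));f=F["top"];W=world(f)
v,u=np.indices(W.shape[:2])
print("bench z",np.median(W[215:225,170:190,2]))
m=(u>190)&(u<305)&(v>190)&(v<240)
P=W[m];ok=P[:,2]>0.005;P=P[ok]
r=cv2.minAreaRect(P[:,:2].astype(np.float32)*1000);print("clamp",r,cv2.boxPoints(r))
t=P[P[:,2]>.12];print("tall",t.mean(0),len(t),t[:,2].max())
m=(u>345)&(u<372)&(v>180)&(v<205)
P=W[m];P=P[P[:,2]>0.012];r=cv2.minAreaRect(P[:,:2].astype(np.float32)*1000);print("cart",len(P),r,P[:,2].max(), P.mean(0))
im=f["image"]
cv2.imwrite("pics/c.png",cv2.resize(im[175:245,185:385,::-1],None,fx=4,fy=4,interpolation=cv2.INTER_CUBIC))
from plant import robot
p=np.array([0.48,-0.2,0.3])
print(robot.inverse_kinematics(p,[np.pi,0,np.pi/2]),robot.inverse_kinematics(p,[np.pi,0,0]),robot.inverse_kinematics(p,[np.pi,0,np.pi]))
E
```

```text
bench z -0.0014503997810768874
clamp ((394.962890625, 183.7449188232422), (405.1003112792969, 292.7965087890625), 88.15798950195312) [[242.1296   -13.994812]
 [534.77484  -23.406342]
 [547.7962   381.48465 ]
 [255.15094  390.89618 ]]
tall [0.40284162 0.19093177 0.47863644] 109 1.5909665524678258
cart 155 ((400.9391174316406, -41.32362365722656), (53.61954879760742, 462.4383850097656), 34.83368682861328) 1.5909665524678258 [ 0.51759651 -0.20907375  0.0548051 ]
[-0.52772477  0.2337445   1.01468421  1.86151492 -0.21590511  1.16365547
  0.56115548] [-0.59892644  0.26590989  1.12168671  1.86375127 -0.25974448  1.17248258
 -0.95947317] [-0.51539855  0.22940408  0.99721785  1.86110392 -0.20963843  1.16257257
  2.12471352]
```

View pics/c.png

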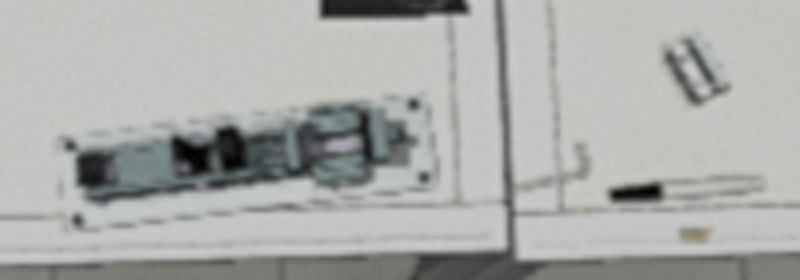

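Crop: clamp plate screws at (70,146), (413,104), (425,178) and (78,220); cartridge corners at about (665,45), (693,38), (728,92) and (697,105), standing on edge with its long axis down-right.

Run:
```python
import pickle; from h import *
F=pickle.load(open("f0.pkl","rb"));f=F["top"]
px=lambda a,b:(a/4+185-.4,b/4+175-.4)
S=np.array([ray(f,*px(*p),.01) for p in[(70,146),(413,104),(425,178),(78,220)]])
C=np.array([ray(f,*px(*p),.04) for p in[(665,45),(693,38),(728,92),(697,105)]])
print(S.round(3),C.round(3))
ax=(S[0]+S[3]-S[1]-S[2]);print("clamp yaw(of y axis)",np.degrees(np.arctan2(-ax[0],ax[1])),"ctr",S.mean(0),np.linalg.norm(ax)/2)
la=C[2]+C[3]-C[0]-C[1];print("cart ctr",C.mean(0),"long dir",np.degrees(np.arctan2(la[1],la[0])),np.linalg.norm(la)/2)
w=F["wrist"];o=-w["R"].T@w["t"];print("wrist cam",o)
y=2.8008;Rt=np.array([[np.cos(y),-np.sin(y),0],[np.sin(y),np.cos(y),0],[0,0,1]])@np.diag([1,-1,-1])
print("cam in tool",Rt.T@(o-np.array([.2254,.6356,.2412])), "axes",(w["R"]@Rt).round(3))
```

```text
[[0.473 0.342 0.01 ]
 [0.501 0.036 0.01 ]
 [0.435 0.028 0.01 ]
 [0.407 0.335 0.01 ]] [[ 0.542 -0.185  0.04 ]
 [ 0.547 -0.21   0.04 ]
 [ 0.498 -0.237  0.04 ]
 [ 0.488 -0.209  0.04 ]]
clamp yaw(of y axis) 5.243216590190337 ctr [0.45382162 0.18523901 0.01      ] 0.30812579295237125
cart ctr [ 0.51882307 -0.21030883  0.04      ] long dir -153.44375601433885 0.05753514009520008
wrist cam [0.15775953 0.66030104 0.37374898]
cam in tool [ 0.0720064   0.00067272 -0.13254898] axes [[ 0.001  1.     0.002]
 [-0.959  0.001 -0.284]
 [-0.284 -0.001  0.959]]
```

```bash
cat >> h.py <<'E'
D=np.pi/180
def ori(yawdeg): return [np.pi,0,yawdeg*D]
def save(f,n,box=None,s=1):
    im=f["image"][:,:,::-1]
    if box: im=im[box[1]:box[3],box[0]:box[2]]
    cv2.imwrite("pics/"+n+".png",cv2.resize(im,None,fx=s,fy=s,interpolation=cv2.INTER_CUBIC))
E
python3 - <<'E'
import pickle; from h import *; from plant import robot
F=pickle.load(open("f0.pkl","rb"));W=world(F["top"])
b=W[75:162,120:235];print("box z",np.nanmax(b[...,2]),"x min",b[b[...,2]>.1][:,0].min(), b[b[...,2]>.1][:,1].min())
for p,y in [((.455,.17,.30),-84.8),((.519,-.21,.26),-63.4),((.461,.1045,.073),-84.8),((.52,-.21,.025),-63.4),((.454,.195,.14),5.2),((.454,.195,.14),-174.8),((.442,.3156,.12),-84.8)]:
    q=robot.inverse_kinematics(list(p),ori(y));print(p,y,None if q is None else np.round(q,2))
robot.goto([.455,.17,.30],ori(-84.8))
f=robot.grab_frame("wrist")
robot.goto([.519,-.21,.26],ori(-63.4))
g=robot.grab_frame("wrist")
pickle.dump((f,g),open("f1.pkl","wb"))
save(f,"d",None,1.5);save(g,"e",None,1.5);print(robot.sense()["t"],robot.sense()["tcp_pos"])
E
```

```text
box z 1.5909665524678258 x min 0.24686179565001123 0.13315053575365043
(0.455, 0.17, 0.3) -84.8 [ 0.54  0.28 -1.17  1.85  0.28  1.2   2.52]
(0.519, -0.21, 0.26) -63.4 [-0.52  0.43  1.12  1.83 -0.43  1.15 -1.93]
(0.461, 0.1045, 0.073) -84.8 [ 0.57  0.71 -1.18  2.11  0.85  0.92  2.13]
(0.52, -0.21, 0.025) -63.4 [-0.43  0.9   1.1   2.02 -1.04  0.94 -1.43]
(0.454, 0.195, 0.14) 5.2 [-0.99  0.34  0.61  2.09 -0.27  0.79 -1.69]
(0.454, 0.195, 0.14) -174.8 [-0.56  0.3   0.09  2.07 -0.04  0.78  1.21]
(0.442, 0.3156, 0.12) -84.8 [-0.42  0.42 -0.36  1.95  0.2   0.8   2.35]
6.15 [ 0.51904622 -0.20984712  0.2598815 ]
```

View pics/d.png

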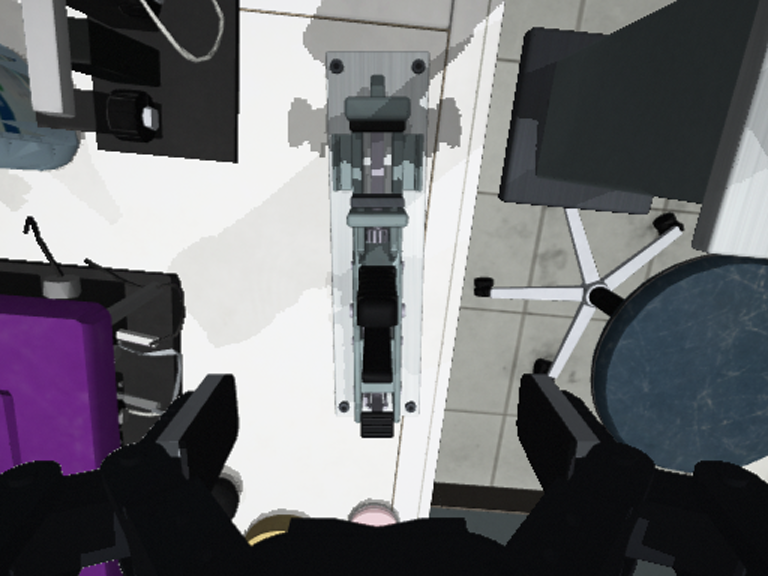

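View pics/e.png

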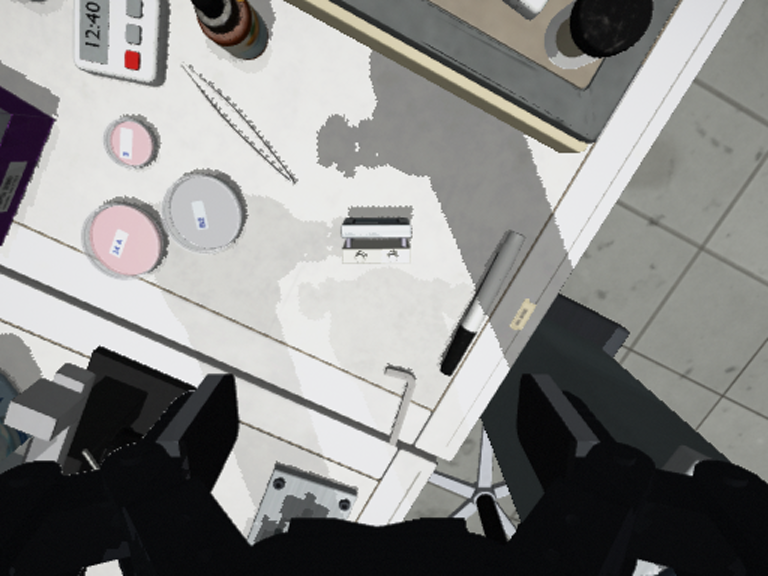

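Picture d (scale 1.5): plate screws at (335,66), (419,66), (344,407), (411,407), so the axis is vertical and the yaw is right. Picture e: the cartridge is square to the image, x 342–411; cover top rows 225–238, gap with dowels 238–249, white body with ports rows 249–263.

Run:
```python
import pickle; from h import *
f,g=pickle.load(open("f1.pkl","rb"))
r=lambda F,u,v,z:ray(F,(u+.5)/1.5-.5,(v+.5)/1.5-.5,z)
S=np.array([r(f,*p,.01) for p in[(335,66),(419,66),(344,407),(411,407)]]);print(S.round(4))
a=(S[2]+S[3]-S[0]-S[1])/2;th=np.arctan2(-a[0],a[1]);c=S.mean(0)
print("yaw",th/D,np.linalg.norm(a),"ctr",c)
ey=np.array([-np.sin(th),np.cos(th)]);ex=np.array([np.cos(th),np.sin(th)]);o=c[:2]-.054*ey;print("origin",o,"cradle",o-.027*ey)
for n,u,v,z in [("pad face",377,131,.092),("anvil?",377,195,.092),("grip-top -y edge",378,266,.153),("tab",377,423,.083),("liplr",334,165,.059),("lipr",421,165,.059)]:
    p=r(f,u,v,z)[:2]-o;print(n,(p@ex*1000).round(1),(p@ey*1000).round(1))
C=np.array([r(g,*p,.04) for p in[(342,225),(411,225),(342,264),(411,264)]]);print(C.round(4),C.mean(0))
l=C[1]+C[3]-C[0]-C[2];print("len",np.linalg.norm(l)/2,"ang",np.arctan2(l[1],l[0])/D)
W=world(g);print("depth top z",W[171,240:270:6,2].round(3)); 
print("wrist depth grip etc", world(f)[200,250])
```

```text
[[0.5023 0.035  0.01  ]
 [0.4345 0.0287 0.01  ]
 [0.4726 0.3439 0.01  ]
 [0.4061 0.3378 0.01  ]]
yaw 5.366466284964217 0.31038432654049014 ctr [0.45385745 0.18636346 0.01      ]
origin [0.45890783 0.13260015] cradle [0.46143302 0.10571849]
pad face 0.0 -48.0
anvil? 0.1 -5.4
grip-top -y edge -0.5 31.5
tab 0.4 182.1
liplr 32.7 -25.0
lipr -33.2 -24.9
[[ 0.552  -0.2165  0.04  ]
 [ 0.5064 -0.2394  0.04  ]
 [ 0.5393 -0.1897  0.04  ]
 [ 0.4926 -0.2132  0.04  ]] [ 0.52257663 -0.21470168  0.04      ]
len 0.05169870471074554 ang -153.32176975602997
depth top z [0.049 0.041 0.041 0.043 0.043]
wrist depth grip etc [0.45511659 0.18640515 0.15029095]
```

```bash
cat >> h.py <<'E'
TH=5.37*D
O=np.array([.4589,.1326]);EX=np.array([np.cos(TH),np.sin(TH)]);EY=np.array([-np.sin(TH),np.cos(TH)])
def cl(x,y,z): p=O+x*EX+y*EY; return [p[0],p[1],z]
E
python3 - <<'E'
from h import *; from plant import robot
x,y=.5226,-.2147
robot.move_straight([x,y,.10],vel=.15,attitude=ori(-63.32))
robot.move_straight([x,y,.024],vel=.06)
print(robot.grip(0.0,35)); s=robot.sense();print(s["opening"],s["gripper_force"],s["tcp_pos"],robot.nose_length)
robot.move_straight([x,y,.28],vel=.15)
s=robot.sense();print(s["t"],s["opening"],s["gripper_force"],s["wrist_force"],s["joint_pos"].round(2))
for z in(.28,.13,.074): print(np.round(robot.inverse_kinematics(cl(0,-.0267,z),ori(-84.63)),2))
save(robot.grab_frame("wrist"),"g",None,1.5)
E
```

```text
False
0.6024224993635284 37.55479261279106 [ 0.52289412 -0.21475351  0.02438426] 0.011
11.0583 0.5978954591819431 36.928004175424576 [ 0.63609626  0.28488355 -2.96509658] [-0.52  0.42  1.13  1.8  -0.41  1.19 -1.94]
[ 0.76  0.33 -1.29  1.9   0.35  1.17  2.58]
[ 0.59  0.56 -1.17  2.07  0.65  0.94  2.3 ]
[-1.13  0.65  1.11  2.2  -0.83  0.82 -2.52]
```

View pics/g.png

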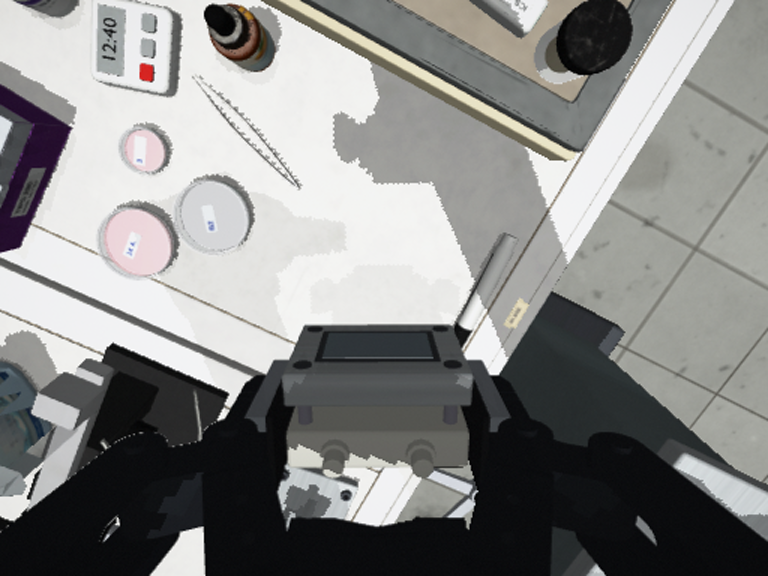

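The cartridge is held square, with the cover (window side, rows 325–400) toward tool +x. On to the cradle.

Run:
```python
from h import *; from plant import robot
robot.goto(cl(0,-.0267,.25),ori(-84.63))
robot.move_straight(cl(0,-.0267,.125),vel=.12)
s=robot.sense();print(s["t"],s["tcp_pos"],cl(0,-.0267,.125),s["joint_pos"].round(2),s["gripper_force"])
save(robot.grab_frame("wrist"),"k",None,1.5)
```

```text
16.0583 [0.46198417 0.10632518 0.12567134] [np.float64(0.46139877357861975), np.float64(0.10601718354645633), 0.125] [ 0.49  0.48 -1.01  2.08  0.54  0.87  2.4 ] 36.96583807468414
```

View pics/k.png

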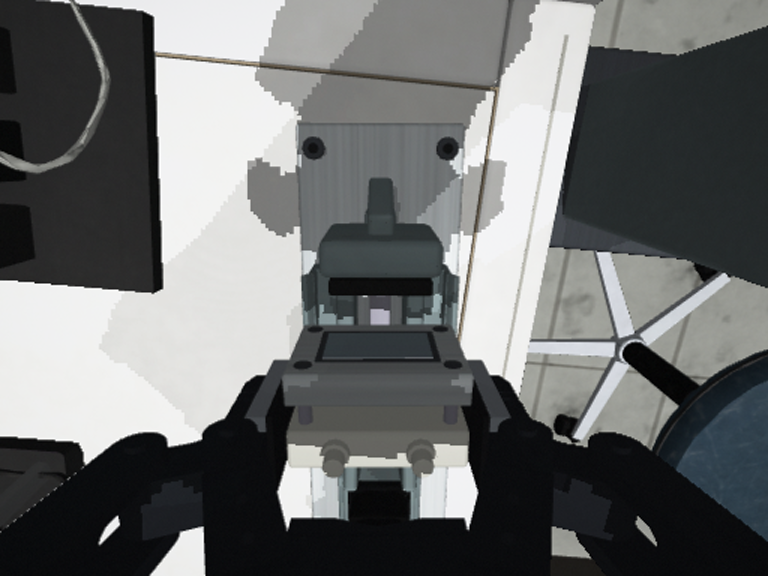

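Pad centre is at column 381 and the cartridge at about 378, so it needs to go roughly 1 mm toward −x of the clamp. Lowering.

Run:
```python
from h import *; from plant import robot
robot.move_straight(cl(-.001,-.0267,.085),vel=.08)
print(robot.move_straight(cl(-.001,-.0267,.0735),vel=.02,contact_N=5))
s=robot.sense();print(s["tcp_pos"],s["wrist_force"])
robot.grip(0.8); robot.sleep(.2)
s=robot.sense();print(s["t"],s["opening"],s["gripper_force"],s["wrist_force"])
robot.move_straight(cl(-.001,-.0267,.15),vel=.12)
robot.move_straight(cl(0,0.03,.28),vel=.2)
f=robot.grab_frame("wrist");save(f,"m",None,1.5)
import pickle;pickle.dump(f,open("f2.pkl","wb"))
```

```text
True
[0.46034413 0.10574657 0.07433953] [-0.05084946 -1.12818198  5.92055882]
17.8083 0.7977315351706801 0.0 [-0.08757347  1.23816843  0.39387195]
```

View pics/m.png

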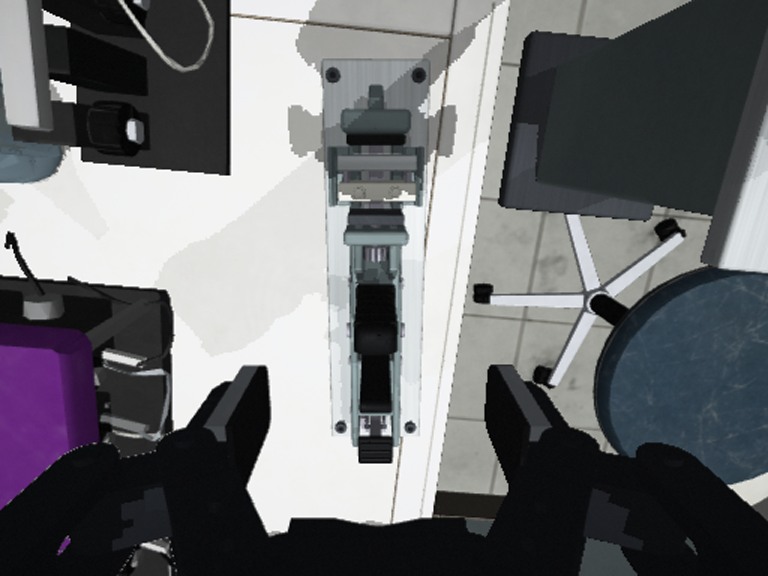

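The cartridge stands between the jaws (cover rows 155–170, body 185–200). I'll push the trigger with the side of the shut fingers, using force stops.

Run:
```python
from h import *; from plant import robot
Z=.146
robot.goto(cl(0,.142,.23),ori(-84.63)); robot.grip(0.0,30)
robot.move_straight(cl(0,.142,Z),vel=.12)
print("col",robot.move_straight(cl(0,.10,Z),vel=.03,contact_N=3))
def yc():
    s=robot.sense();return ((s["tcp_pos"][:2]-O)@EY).round(4),(s["wrist_force"][:2]@EY).round(1),s["wrist_force"].round(1),round(s["t"],2)
print(yc()); y0=yc()[0]
for d in(.008,.015,.021,.024):
    print(d,robot.move_straight(cl(0,y0-d,Z),vel=.03,contact_N=18),yc())
```

```text
col True
(np.float64(0.117), np.float64(3.7), array([-0.2,  3.7, -1.5]), 22.44)
0.008 False (np.float64(0.112), np.float64(6.4), array([-0.1,  6.4, -1.2]), 22.86)
0.015 False (np.float64(0.106), np.float64(8.4), array([-0.7,  8.3,  1.5]), 23.24)
0.021 False (np.float64(0.1), np.float64(7.5), array([-0.4,  7.5,  1.7]), 23.59)
0.024 False (np.float64(0.0979), np.float64(11.0), array([-1.6, 10.9, -0.4]), 23.84)
```

```bash
cat >> h.py <<'E'
from plant import robot
Z=.146
def yc():
    s=robot.sense();return ((s["tcp_pos"][:2]-O)@EY).round(4),(s["wrist_force"][:2]@EY).round(1),round(s["t"],2)
def push(y,n,v=.03):
    return robot.move_straight(cl(0,y,Z),vel=v,contact_N=n),yc()
E
python3 - <<'E'
from h import *
for y in(.090,.087): print(push(y,10)); robot.sleep(.2); print(yc())
robot.move_straight(cl(0,.13,Z),vel=.12);print(yc())
save(robot.grab_frame("wrist"),"n",None,1.5)
E
```

```text
(False, (np.float64(0.0955), np.float64(11.5), 24.09))
(np.float64(0.0955), np.float64(12.3), 24.29)
(False, (np.float64(0.0953), np.float64(17.4), 24.54))
(np.float64(0.0953), np.float64(19.1), 24.74)
(np.float64(0.129), np.float64(-0.3), 25.25)
```

View pics/n.png

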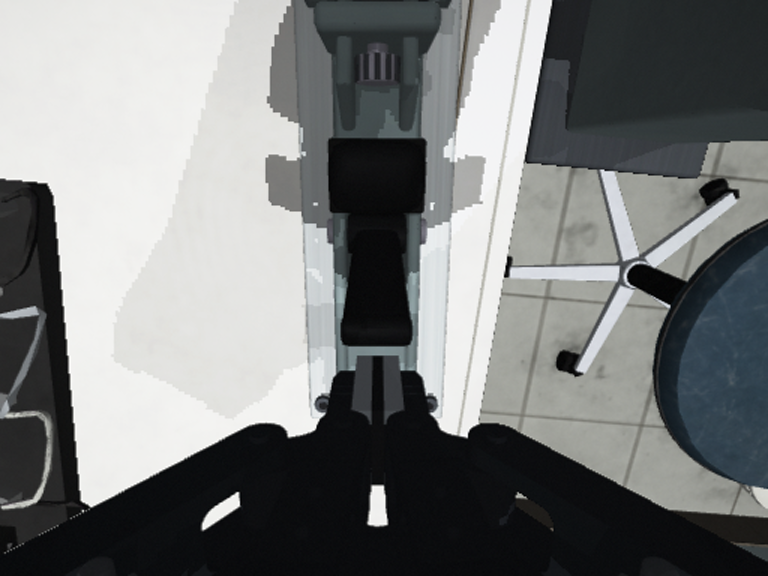

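Run:
```python
from h import *
for i in range(2,8):
    a=push(.106,22,.05); b=push(.0865,22-max(0,yc()[1]),.03); robot.sleep(.25); c=yc()
    print(i,a,b,c)
    if c[0]>.0975: break
    robot.move_straight(cl(0,.126,Z),vel=.12)
```

```text
2 (False, (np.float64(0.1088), np.float64(7.7), 25.93)) (True, (np.float64(0.0978), np.float64(9.9), 26.52)) (np.float64(0.0995), np.float64(9.1), 26.77)
```

Run:
```python
from h import *
print(push(.0865,18,.03)); robot.sleep(.2);print(yc())
```

```text
(False, (np.float64(0.0951), np.float64(20.2), 27.26))
(np.float64(0.0951), np.float64(20.1), 27.46)
```

Run:
```python
from h import *
for i in range(3,8):
    robot.move_straight(cl(0,.126,Z),vel=.15)
    push(.106,20,.05)
    for k in range(3):
        b=push(.0865,22-max(0,yc()[1]),.03); robot.sleep(.2); c=yc(); print(i,b,c)
        if c[1]>17: break
    if c[0]>.097: break
```

```text
3 (True, (np.float64(0.1023), np.float64(12.0), 28.93)) (np.float64(0.1023), np.float64(9.3), 29.13)
3 (True, (np.float64(0.1006), np.float64(11.2), 29.53)) (np.float64(0.101), np.float64(9.2), 29.73)
3 (True, (np.float64(0.0992), np.float64(13.1), 30.18)) (np.float64(0.0994), np.float64(10.2), 30.38)
```

```bash
cat >> h.py <<'E'
def squeeze(y,F=21,ymin=.086):
    "walk the commanded y down in small steps until the steady push reaches F"
    while y>ymin and yc()[1]<F:
        y-=.0015 if yc()[1]<15 else .0008
        robot.move_straight(cl(0,y,Z),vel=.03)
    robot.sleep(.15); return y,yc()
E
python3 - <<'E'
from h import *
print(squeeze(yc()[0]-.004))
for i in(4,):
    robot.move_straight(cl(0,.126,Z),vel=.15); push(.108,20,.05)
    print(i,squeeze(.108))
E
```

```text
(np.float64(0.08610000000000002), (np.float64(0.0948), np.float64(22.3), 32.79))
4 (0.0868, (np.float64(0.0948), np.float64(22.0), 37.87))
```

Run:
```python
from h import *
robot.move_straight(cl(0,.124,Z),vel=.15); robot.move_straight(cl(0,.106,Z),vel=.05); print(yc())
print(squeeze(.106,F=21.5))
```

```text
(np.float64(0.1087), np.float64(10.4), 38.77)
(0.08650000000000006, (np.float64(0.0948), np.float64(23.6), 43.92))
```

Run:
```python
from h import *
for n in("scene","top"):
    W=world(robot.grab_frame(n)); p=(W[...,:2]-O); x=p@EX; y=p@EY
    for lo,hi in((.088,.10),(.062,.088)):
        m=(abs(x)<.024)&(y>-.075)&(y<.03)&(W[...,2]>lo)&(W[...,2]<hi)
        print(n,lo,m.sum(),np.histogram(y[m]*1000,bins=np.arange(-75,31,3))[0])
print(yc())
```

```text
scene 0.088 268 [ 0  0  0  0  0  0  2  1 22 27 13  9  7  6  8  8  8  9  9  6 17 15  9  7
  7  8  6 17 20  9  3  0  2  5  8]
scene 0.062 198 [ 0  0  2  7 12  9 12 10 43 15  4  5  7  0 10  6  8  0  0  0  2  0  0  0
  0  0  1  6 12  9  0  0  4  7  7]
top 0.088 0 [0 0 0 0 0 0 0 0 0 0 0 0 0 0 0 0 0 0 0 0 0 0 0 0 0 0 0 0 0 0 0 0 0 0 0]
top 0.062 0 [0 0 0 0 0 0 0 0 0 0 0 0 0 0 0 0 0 0 0 0 0 0 0 0 0 0 0 0 0 0 0 0 0 0 0]
(np.float64(0.0948), np.float64(22.4), 44.02)
```

Run:
```python
from h import *
import pickle
a=pickle.load(open("f0.pkl","rb"))["scene"]; b=robot.grab_frame("scene")
for f in(a,b):
    W=world(f); p=(W[...,:2]-O); x=p@EX; y=p@EY
    m=(abs(x)<.018)&(y>-.08)&(y<-.02)&(W[...,2]>.075)&(W[...,2]<.1)
    print(m.sum(),np.histogram(y[m]*1000,bins=np.arange(-80,-20,2))[0])
```

```text
116 [ 7  2  4  7  9 30 19  2  8  4  5  4  1  0  9  4  1  0  0  0  0  0  0  0
  0  0  0  0  0]
133 [ 0  0  0  0  0  0  0  0  2  3  4  8  2  6 16 30 12  5  4  3  8  2  2  3
  4  4  3  5  4]
```

Run:
```python
from h import *
robot.move_straight(cl(0,.122,Z),vel=.15); y=.107; robot.move_straight(cl(0,y,Z),vel=.05)
while y>.0875 and yc()[1]<23:
    y-=.0025; robot.move_straight(cl(0,y,Z),vel=.03); c=yc(); print(round(y,4),*c)
robot.sleep(.2); print(yc())
W=world(robot.grab_frame("scene")); p=(W[...,:2]-O); x=p@EX; yy=p@EY
m=(abs(x)<.018)&(yy>-.08)&(yy<-.02)&(W[...,2]>.075)&(W[...,2]<.1)
print(np.histogram(yy[m]*1000,bins=np.arange(-80,-20,2))[0])
```

```text
0.1045 0.1093 15.0 45.16
0.102 0.1074 14.8 45.41
0.0995 0.1051 16.4 45.66
0.097 0.1035 19.3 45.91
0.0945 0.1016 20.2 46.16
0.092 0.1008 24.7 46.41
(np.float64(0.0951), np.float64(10.6), 46.61)
[ 0  0  0  0  0  0  0  0  0  0  1  4  4  6  5  2 10 24 20  9  8  3  4  5
  2  2  4  7  1]
```

Run:
```python
from h import *
robot.move_straight(cl(0,.122,Z),vel=.15); y=.109; robot.move_straight(cl(0,y,Z),vel=.05); print(yc())
while y>.0875 and yc()[1]<23:
    y-=.0016; robot.move_straight(cl(0,y,Z),vel=.03); print(round(y,4),*yc())
robot.sleep(.4); print(yc())
W=world(robot.grab_frame("scene")); p=(W[...,:2]-O); x=p@EX; yy=p@EY
m=(abs(x)<.018)&(yy>-.08)&(yy<-.02)&(W[...,2]>.075)&(W[...,2]<.1)
print(np.histogram(yy[m]*1000,bins=np.arange(-80,-20,2))[0])
```

```text
(np.float64(0.1142), np.float64(16.4), 47.42)
0.1074 0.1136 17.3 47.67
0.1058 0.1129 20.4 47.92
0.1042 0.1122 22.8 48.17
0.1026 0.1114 24.3 48.42
(np.float64(0.1114), np.float64(24.1), 48.82)
[ 0  0  0  0  0  0  0  0  0  0  0  0  7  4  6  1  3 14 39  8  5  7  3  3
  0  2  5  3  3]
```

Run:
```python
from h import *
robot.move_straight(cl(0,.1005,Z),vel=.02); robot.sleep(.4); print(yc())
robot.move_straight(cl(0,.13,Z),vel=.12)
robot.move_straight(cl(0,.145,.2),vel=.2)
robot.move_straight(cl(0,.188,.2),vel=.2)
robot.move_straight(cl(0,.188,.105),vel=.15)
print(robot.move_straight(cl(0,.188,.085),vel=.05,contact_N=3)); s=robot.sense();print(s["tcp_pos"],s["wrist_force"],s["t"])
```

```text
(np.float64(0.1103), np.float64(26.1), 49.52)
True
[0.44197043 0.32020926 0.09316745] [-0.18673781 -0.75752293  3.19396173] 51.8333
```

Run:
```python
from h import *
z=.088
while z>.06:
    robot.move_straight(cl(0,.188,z),vel=.04); s=robot.sense(); print(round(z,4),s["tcp_pos"][2].round(4),s["wrist_force"][2].round(1))
    if s["wrist_force"][2]>25: break
    z-=.003
robot.sleep(1.0)
W=world(robot.grab_frame("scene")); p=(W[...,:2]-O); x=p@EX; yy=p@EY
m=(abs(x)<.018)&(yy>-.08)&(yy<-.02)&(W[...,2]>.075)&(W[...,2]<.1)
print(np.histogram(yy[m]*1000,bins=np.arange(-80,-20,2))[0],robot.sense()["t"])
```

```text
0.088 0.0896 13.1
0.085 0.0868 13.5
0.082 0.0852 24.3
0.079 0.0849 47.0
[ 7  5  6  3  6 37 21  6  6  5  4  2  1  1  8  4  2  0  0  0  0  0  0  0
  1  0  6 31 16] 53.925
```

Run:
```python
from h import *
robot.move_straight(cl(0,.188,.12),vel=.08)
robot.move_straight(cl(0,.188,.25),vel=.2)
robot.goto(cl(0,.03,.28),ori(-84.63)); robot.sleep(.2)
f=robot.grab_frame("wrist"); save(f,"z",(170,20,340,320),2)
print(robot.sense()["t"],robot.sense()["wrist_force"])
W=world(f); p=(W[...,:2]-O); x=p@EX; yy=p@EY
m=(abs(x)<.02)&(yy>-.06)&(yy<.03)&(W[...,2]>.086)&(W[...,2]<.095)
print(np.histogram(yy[m]*1000,bins=np.arange(-60,30,2))[0])
```

```text
56.3167 [-0.4483808  -0.25795695 -0.29939926]
[ 15  67  47  79  80  78   0   0   0   0   0   0   0   0   1   2   2  80
  79  80  79  79  86  84  64  57  74  55 108  75  76  36   0  82  23  14
  10  32  11  24  24  24  24  26]
```

View pics/z.png

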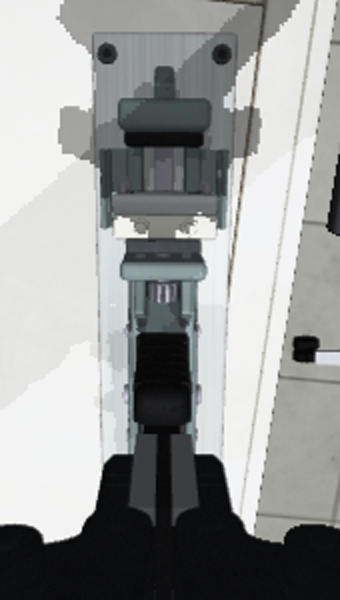

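The cover is flush on the body: cover rows 192–215 meet body rows 215–238 with no gap, and depth shows the block running from y = -26 to about -4 mm. It stands square, the jaw is fully open, and the arm is clear.

```bash
python3 -c "
from plant import robot
print(robot.close_job())"
```

```text
the job is handed in; nothing more can be done
None
```

The job is handed in at about 56 s of the 72 s allowed; no verdict was returned. By the last picture and depth the cover is home, the cartridge stands square and free in the cradle, and the jaw is fully open.

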